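# Zero the timer tap and face the elbow to it

### The arm

A 7-joint arm with a two-finger parallel gripper is mounted at the origin on the work surface. World frame = base frame: x ahead of the robot, y to its left, z up, the work surface at z = 0. Lengths are in m, angles in rad, forces in N, time in s.
With the tool pointing down it reaches from about 0.425 to 0.925 m from the base axis. Payload 6.8 kg.
Tool frame: the origin (TCP) lies on the centre line of the jaws, within the pads' length; the fingertips stand 8 mm ahead of it and the grasp point (between the pads) lies 11 mm behind it (r.finger_overhang is the distance from the TCP to the fingertips, in m); x points along the fingers, z is the direction in which the jaws open and shut, and the axes are right-handed (so a half turn about x gives the same grasp; the last joint's range is limited). The gripper opens to 85 mm and grips with 20 to 120 N. Pads are 22 mm wide; open, the fingers measure 114 mm over their backs; the gripper's body (76 mm by 85 mm) begins 54 mm behind the grasp point. The pads swing forward as they close: fully open they stand 13 mm farther back than shut.
Start: joints at [1.07, 0.477, 0.022, 1.555, -0.011, 1.109, -0.083], TCP at [0.258, -0.624, 0.239] pointing down, gripper open.
Joint ranges: [-2.96, 2.96], [-0.34, 2.1], [-1.41, 1.46], [0.24, 2.44], [-1.37, 4.51], [0.17, 1.92], [-2.96, 2.96]. Speed limits (rad/s): [2.39, 2.39, 3.14, 3.14, 3.14, 3.14, 3.14].

### API

Orientations are given as a rotation vector (axis times angle).
In Python, from bench import r gives the robot as it stands. The module is installed in compiled form; this text tells all that it offers.
- The arm moves only by the tool play_rows, never from a script. Its argument "plan" is a list of rows, each a list of 5 numbers: the opening, from -1 (shut) to 1 (fully open), then the shift along the world's x, y, z in m, then the turn about the world's z in rad. A call has 1 to 10 rows; each row is the pose to reach, as a shift and turn from the pose commanded when the call began; what a row does not reach only later rows make up. A row lasts 1/10 s, in which the tool goes at most 50 mm and 8.59 degrees, less where a joint would pass 70% of its speed; a pose out of reach is approached as far as the arm can. A call with a gripper value outside its range is refused whole. The fingers move at their own pace and stop on an object; "force" is the grip in N (left out, the last holds). Time passes only in rows, so rows that repeat a pose let the fingers close. It gives the time, the measured TCP pose, the force and the opening at its end, in the units of the state.
- r.get_obs(): the state, without advancing time (a new reading comes with each control period).
- r.grab_frame(name): name is "side" or "top" or "wrist"; returns a dict with "pixels" (400x640x3 uint8, blue, green, red), "z_map" (400x640 float32, m along the optical axis (not along the pixel's ray), 0 where there is no reading), "vfov" (degrees; the focal length in pixels is half the picture's height over the tangent of half this angle, whatever the lens; pixels are square), "cx", "cy" (the principal point, pixels), "D" ([k1, k2, p1, p2, k3] as OpenCV has them; the pictures are not rectified), "R" (3x3) and "t" (3): a world point X has camera coordinates R X + t; the wrist camera has in their place "tool_from_camera" (4x4, takes a point from camera to tool coordinates, whose origin is the TCP and whose axes are the tool frame's). Camera axes: x right, y down, z forward; pixel columns grow to the right and rows downward; lengths in m; the calibration is good to about 2 mm. A picture is of the moment at which its call begins: read the wrist's pose just before it.
- r.hand_in(): hands the job in, once; it reports no verdict.
Trained networks look in a picture, given as the dict that the camera call returned (one of the last four; its "shot" number tells which), for a name from the list of things; names that differ only in an ending like _2 or _b are one class to them, and where a whole thing is asked for, a point or a joint stands for the part that bears it (a point fixed in the world has none). Each returns a list of dicts, best first, with "conf" (0 to 1); they miss things now and then, are a little off and sometimes report something else, mostly with a low value. They report only what shows in the picture. A call takes as long as a camera call.
- r.outline_of(picture, label): "mask" (400x640 bool, what is visible of it) and "bbox" ([left, top, right, bottom] as shares, 0 to 1, of the picture: columns of its width, rows of its height, round what is visible of it).
- r.pinpoint(picture, label): "position" ([column, row] as shares, 0 to 1, of the picture: columns of its width, rows of its height: a listed point, or the origin of a listed thing).
The state is a dict: "clock": time; "joints": joint angles; "qvel": joint speeds; "tau": joint torques, N m; "tcp_pos": TCP position; "orientation": TCP orientation; "contact_force": force on the tool from outside, world axes, zero at the start; "moment": the same for the moment, N m; "grip_width": finger opening in m.
Only numpy, scipy, OpenCV 4.12 (cv2) and the standard library are available. Lean on these libraries where they do the work, as an engineer would, in place of code of your own. Each camera call takes 0.05 s, during which the arm holds its last target.

### The job

I am about to join up the watering line. Turn the timer tap's knob anticlockwise back to its zero stop so that no water runs, and turn the elbow on the standpipe about the pipe so that its open mouth faces straight at the middle of the tap, not at the capped strainer on the other side.

Things in the scene. Friction and masses are not known exactly. Their poses are not given: they have to be found in the camera images.
- elbow_top (a point): Grey pipe elbow on the upright standpipe (not the loose green one). It turns about the pipe, at least 2.5 rad either way from where it starts, friction 0.12 N m, and stays where left. Point: on the turning axis, at the level outlet's axis, 100 mm above the bench. Own x: level, out of the open mouth; z: up. Tube, leg and corner ball 40 mm in diameter, top at 120 mm. Pinch it here from above, along own y.
- elbow_mouth (a point): Centre of the elbow's open mouth, 55 mm out from the turning axis, 100 mm above the bench. Collar round the mouth: 48 mm in diameter, from 29 to 55 mm out. The elbow's lower collar, also 48 mm, round the standpipe, ends 72 mm above the bench. At the start the mouth points roughly towards the robot.
- tap_mid (a point): Middle of the timer tap: straight grey pipe body 110 mm long, an open 48 mm mouth at both ends, fixed on a wooden block, with a round white dial and a black bar knob on top. Point: on the pipe's axis, half-way along, 100 mm above the bench, straight below the knob; own y: along the pipe. It stands left or right of the standpipe, 150 to 180 mm from it, and cannot move.
- knob (a joint): Angle of the timer knob in rad: 0 at the zero stop, growing as the knob turns clockwise seen from above; the stop is hard, so it cannot go below 0. Starts 0.6 to 1.4 rad off zero. Friction 0.03 N m; it stays where it is left.
- knob_grip (a point): Grip point of the knob, on its upright turning axis, 152 mm above the bench. The knob is a black upright bar 44 mm long (own x), 12 mm thick (own y), from 133 to 163 mm above the bench. Pinch it from above along own y. A pointer at its foot and a white line on its top show its pointing end (own -x).
- zero_mark (a point): Zero mark on the dial plate: the longest, thickest dark mark, at the edge nearest the robot, beside a small steel stop pin; the knob's pointer stands over it at zero. Point: 30 mm from the knob's axis, on the plate's top, 128 mm above the bench (plate 74 mm in diameter).
- strainer_mid (a point): Middle of the capped strainer, which the elbow must not face: grey, 110 mm long on a like wooden block, but with caps closing both ends, a plain dome (top 130 mm above the bench) and no knob. On the standpipe's other side from the tap, 150 to 180 mm from it. Point: on its pipe axis, half-way along, 100 mm above the bench. It cannot move.

How it is judged:
At the end, for the whole second after the job is handed in: The elbow's mouth faces the tap: the line out of the mouth passes within 22 mm (about 8 degrees) of the middle of the tap, on the tap's side; and the knob stands within 0.1 rad of its zero stop (x of tap_mid in the frame of elbow_top above 0.05 m and y of tap_mid in the frame of elbow_top between -0.022 and 0.022 m and value of joint knob below 0.1 rad); the robot touches nothing.
It also fails if it takes over 61 s, if anything falls off the work surface, if the arm or the gripper's body presses on something with over 40 N, if the wrist force passes 120 N, or if a joint passes its speed limit or range.

## Working session

There is one attempt and no reset: what is moved stays moved. The work goes in short steps, Python scripts to look and compute and a tool call to move; the robot and the scene stay as the last step left them, time stands still between calls to the robot, and variables do not carry over. Pictures are saved under pics/ and viewed, and the job is handed in when it is done.

Besides the shell and the picture viewer there is one more tool, called as name([rows], argument=value, ...), one row to a line, values as JSON. play_rows: Moves the arm, as the interface text tells. Its arguments: {"type":"object","properties":{"plan":{"type":"array","items":{"type":"array","items":{"type":"number"}}},"force":{"type":"number"}},"required":["plan"]}

```bash
mkdir -p pics
cat > h.py <<'E'
import numpy as np,cv2
from bench import r
def K(f):
    fl=200/np.tan(np.radians(f["vfov"])/2)
    return np.array([[fl,0,f["cx"]],[0,fl,f["cy"]],[0,0,1.]])
def ray(f,px):
    p=cv2.undistortPoints(np.array([[px]],float),K(f),np.array(f["D"],float))[0,0]
    return np.array([p[0],p[1],1.])
def at_z(f,px,z,obs=None):
    d=ray(f,px)
    if "R" in f: R=np.array(f["R"]).T; c=-R@np.array(f["t"])
    else:
        T=np.eye(4);T[:3,:3]=cv2.Rodrigues(np.array(obs["orientation"]))[0];T[:3,3]=obs["tcp_pos"]
        T=T@np.array(f["tool_from_camera"]);R=T[:3,:3];c=T[:3,3]
    d=R@d; return c+d*(z-c[2])/d[2]
def pp(f,l):
    return [(np.array(q["position"])*[640,400],q["conf"]) for q in r.pinpoint(f,l)]
E
python3 - <<'E'
from h import *
print(r.get_obs())
Z=dict(elbow_top=.1,elbow_mouth=.1,tap_mid=.1,knob_grip=.152,zero_mark=.128,strainer_mid=.1)
for c in ("top","side","wrist"):
    o=r.get_obs();f=r.grab_frame(c); cv2.imwrite(f"pics/{c}0.png",f["pixels"])
    for l,z in Z.items():
        for p,cf in pp(f,l)[:2]:
            print(c,l,p.round(1),round(cf,2),at_z(f,p,z,o).round(4))
E
```

```text
{'clock': 0.0, 'joints': array([ 1.06989001,  0.47777803,  0.02230247,  1.55644466, -0.0114837 ,
        1.10929087, -0.08310663]), 'qvel': array([-7.63980668e-05,  2.07865896e-04, -5.91837347e-04,  4.37310763e-04,
       -9.60921537e-04, -5.57387810e-04, -8.37128501e-04]), 'tau': array([-9.20253515e-04, -5.96449864e+01,  1.60775967e+00, -2.81197500e+01,
        1.25712622e-02,  9.52205068e-03, -7.56697318e-06]), 'tcp_pos': array([ 0.25816422, -0.62306103,  0.23834265]), 'orientation': array([ 0.91606501,  1.37142237, -0.91460606]), 'contact_force': array([ 0.29395086,  0.32842918, -0.73749031]), 'moment': array([ 0.02531386, -0.02680628,  0.01698011]), 'grip_width': 0.0853240763434571}
top elbow_top [302.7 203.6] 0.74 [0.5478 0.0368 0.1   ]
top elbow_mouth [316.4 232.9] 0.86 [0.5022 0.0149 0.1   ]
top tap_mid [399.6 182.5] 0.81 [ 0.583  -0.1156  0.1   ]
top knob_grip [406.5 177.4] 0.77 [ 0.5806 -0.1166  0.152 ]
top zero_mark [408.5 194.8] 0.92 [ 0.5588 -0.1238  0.128 ]
top strainer_mid [188.3 223.7] 0.79 [0.5142 0.2148 0.1   ]
side elbow_top [335.3 209. ] 0.78 [0.552  0.0456 0.1   ]
side elbow_mouth [303.5 217. ] 0.97 [0.4999 0.0196 0.1   ]
side tap_mid [366.3 273.6] 0.58 [ 0.5857 -0.1179  0.1   ]
side knob_grip [367.3 241.1] 0.95 [ 0.583  -0.1177  0.152 ]
side zero_mark [343.2 256.6] 0.79 [ 0.554  -0.1183  0.128 ]
side zero_mark [365.8 272.8] 0.72 [ 0.5795 -0.1497  0.128 ]
```

View pics/top0.png

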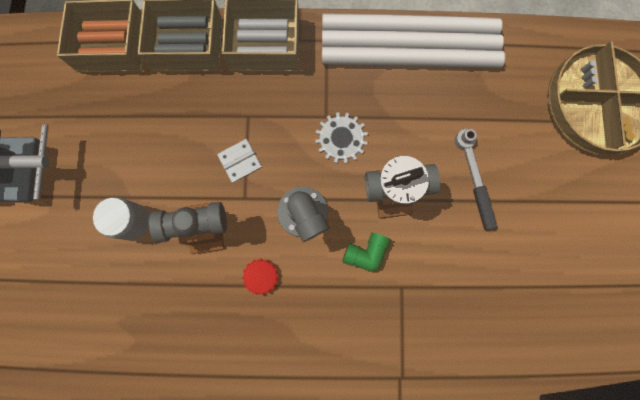

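View pics/side0.png

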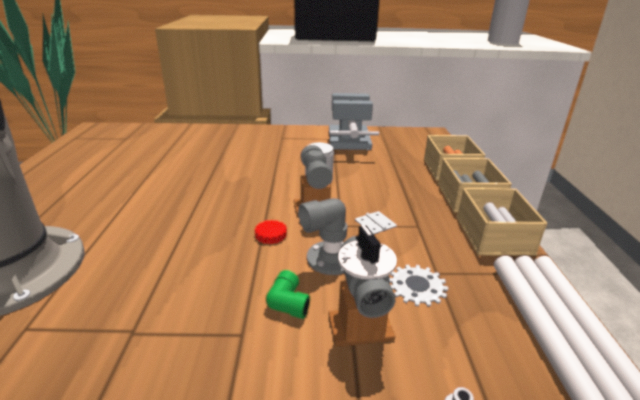

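Run:
```python
from h import *
f=r.grab_frame("top")
c=f["pixels"][140:220,360:450]
cv2.imwrite("pics/k1.png",cv2.resize(c,None,fx=7,fy=7,interpolation=cv2.INTER_CUBIC))
print(cv2.Rodrigues(r.get_obs()["orientation"])[0].round(3))
m=r.outline_of(f,"knob")
for q in m[:2]: print(q["conf"],np.array(q["bbox"])*[640,400,640,400])
from math import *
```

```text
[[ 0.     0.924  0.383]
 [-0.     0.383 -0.924]
 [-1.     0.     0.   ]]
0.62 [388.224 169.2   421.504 184.32 ]
```

View pics/k1.png

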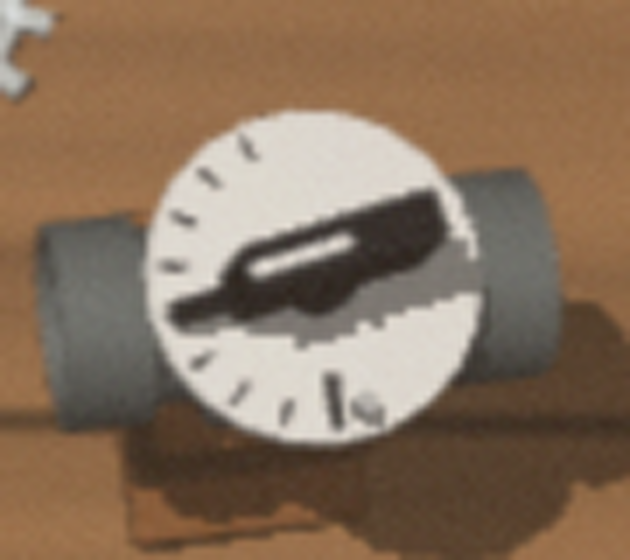

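The top view shows the tap right of the standpipe, with its dial at about (405,180). The knob pointer is at about (385,185) and the zero mark at about (408,197). The elbow at about (303,204) has its mouth towards the lower right, and the strainer is on the left at (188,224). Next I'll work out the angles.

Run:
```python
from h import *
f=r.grab_frame("top")
g=lambda x,y,z: at_z(f,(360+x/7-.43,140+y/7-.43),z)
ang=lambda d: np.degrees(np.arctan2(d[1],d[0]))
c=g(315,277,.128); zm=g(335,400,.128); tip=g(172,315,.133)
a,b=g(250,268,.163),g(355,240,.163)
print("dial c",c,"zero",ang(zm-c),np.linalg.norm(zm-c),"tip",ang(tip-c),np.linalg.norm(tip-c),"line",ang(a-b),a,b)
e1,e2=g(230,270,.163),g(440,195,.163); print("bar top ends",e1,e2,ang(e1-e2))
o=r.get_obs();
# depth-based elbow: points with z in .085-.13
z=f["z_map"];v,u=np.nonzero(z>0)
P=np.stack([ray(f,(0,0))])if 0 else cv2.undistortPoints(np.stack([u,v],1).astype(float)[:,None],K(f),np.array(f["D"],float))[:,0]
X=np.c_[P,np.ones(len(P))]*z[v,u][:,None]
W=(X-np.array(f["t"]))@np.array(f["R"])
np.save("W.npy",W)
for n,ctr in (("elbow",(.55,.04)),("tap",(.582,-.1165))):
    s=W[np.linalg.norm(W[:,:2]-ctr,axis=1)<.085]
    for lo,hi in ((.105,.14),(.15,.18)):
        t=s[(s[:,2]>lo)&(s[:,2]<hi)]
        if len(t)>10:print(n,lo,len(t),t.mean(0).round(4),t.min(0).round(4),t.max(0).round(4), np.percentile(t[:,2],95))
s=W[np.linalg.norm(W[:,:2]-(.54,.03),axis=1)<.085]; t=s[(s[:,2]>.108)]
(cx,cy),wh,an=cv2.minAreaRect(t[:,:2].astype(np.float32)); print(cx,cy,wh,an)
q=t[:,:2]-t[:,:2].mean(0);print(ang(np.linalg.svd(q,full_matrices=0)[2][0]))
```

```text
dial c [ 0.5828424  -0.11824975  0.128     ] zero -171.9552618801214 0.027236485931782062 tip 106.84586454583757 0.03376985624564173 line 105.7040261423394 [ 0.5775157  -0.09823532  0.163     ] [ 0.58365659 -0.12007634  0.163     ]
bar top ends [ 0.57704794 -0.09410205  0.163     ] [ 0.59337943 -0.137998    0.163     ] 110.40771293058039
elbow 0.105 1202 [0.5275 0.0317 0.1174] [ 0.4891 -0.0029  0.105 ] [0.5667 0.0609 0.1261] 0.12391547026046904
tap 0.105 2241 [ 0.5807 -0.1161  0.1255] [ 0.5464 -0.1749  0.105 ] [ 0.6195 -0.0609  0.1397] 0.13039595619300423
tap 0.15 287 [ 0.582  -0.1168  0.1622] [ 0.5715 -0.1388  0.1503] [ 0.5942 -0.0953  0.1662] 0.16492392862451927
0.5313410758972168 0.033284835517406464 (0.07296290993690491, 0.04590268060564995) 28.38673973083496
-151.00182199832506
```

play_rows([
  [1,0.324,0.506,0.02,-1.66],
  [1,0.324,0.506,0.02,-1.66],
  [1,0.324,0.506,0.02,-1.66],
  [1,0.324,0.506,0.02,-1.66],
  [1,0.324,0.506,0.02,-1.66],
  [1,0.324,0.506,0.02,-1.66],
  [1,0.324,0.506,0.02,-1.66],
  [1,0.324,0.506,0.02,-1.66],
  [1,0.324,0.506,0.02,-1.66],
  [1,0.324,0.506,0.02,-1.66],
], force=30)

```text
clock: 2.2
tcp_pos: [0.5146, -0.2242, 0.2554]
orientation: [1.918, 0.529, -1.917]
contact_force: [0.5, -0.9, 0.3]
grip_width: 0.0854
```

```bash
cat >> h.py <<'E'
def yaw():
    z=cv2.Rodrigues(r.get_obs()["orientation"])[0][:,2]; return np.degrees(np.arctan2(z[1],z[0]))
E
python3 -c "
from h import *
print(yaw(),r.get_obs()['tcp_pos'],r.get_obs()['joints'])"
```

```text
-149.11751828603923 [ 0.51464581 -0.22424464  0.25544867] [ 0.23147881  0.27375989  0.08306772  1.81844705 -0.02577287  1.04973893
 -2.27830876]
```

play_rows([
  [1,0.068,0.107,-0.005,-0.22],
  [1,0.068,0.107,-0.005,-0.22],
  [1,0.068,0.107,-0.005,-0.22],
  [1,0.068,0.107,-0.005,-0.22],
  [1,0.068,0.107,-0.005,-0.22],
])

```text
clock: 2.7
tcp_pos: [0.5819, -0.1184, 0.2499]
orientation: [2.044, 0.337, -2.045]
contact_force: [0.3, -1.0, 0.1]
grip_width: 0.0853
```

Run:
```python
from h import *
Z=dict(elbow_top=.1,elbow_mouth=.1,tap_mid=.1,knob_grip=.152,zero_mark=.128)
o=r.get_obs();f=r.grab_frame("wrist"); cv2.imwrite(f"pics/w1.png",f["pixels"])
print(yaw(),o["tcp_pos"],o["joints"][6])
for l,z in Z.items():
  for p,cf in pp(f,l)[:2]: print(l,p.round(1),round(cf,2),at_z(f,p,z,o).round(4))
```

```text
-161.41855223880663 [ 0.58192591 -0.11838223  0.24989213] -2.6975019198122094
elbow_top [304.8 324.7] 0.74 [0.5469 0.0439 0.1   ]
elbow_top [349.  203.7] 0.59 [ 0.5498 -0.1153  0.1   ]
elbow_mouth [348.4 314.1] 0.63 [0.5027 0.0129 0.1   ]
tap_mid [318.5 188. ] 0.96 [ 0.5852 -0.121   0.1   ]
knob_grip [320.  200.7] 0.95 [ 0.5842 -0.1229  0.152 ]
zero_mark [349.6 207.6] 0.98 [ 0.5534 -0.1189  0.128 ]
```

View pics/w1.png

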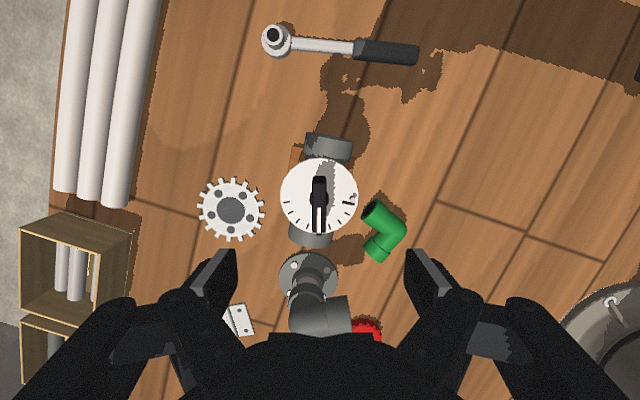

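The wrist view shows the bar knob at (318,195), upright in the picture and lined up between the jaws. The zero mark is at (350,208). I'll lower onto the knob and close.

play_rows([
  [0.2,0.001,0,-0.04,0],
  [-0.1,0.001,0,-0.075,0],
  [-0.1,0.001,0,-0.105,0],
  [-0.1,0.001,0,-0.105,0],
  [-1,0.001,0,-0.105,0],
  [-1,0.001,0,-0.105,0],
  [-1,0.001,0,-0.105,0],
  [-1,0.001,0,-0.105,0],
  [-1,0.001,0,-0.105,0],
], force=30)

```text
clock: 3.9
tcp_pos: [0.5839, -0.1194, 0.147]
orientation: [2.048, 0.333, -2.043]
contact_force: [-2.2, -0.8, 7.3]
grip_width: 0.0118
```

Run:
```python
from h import *
o=r.get_obs();print(o["tcp_pos"],yaw(),o["contact_force"],o["moment"],o["grip_width"])
```

```text
[ 0.58390079 -0.11940674  0.14701897] -161.413497292694 [-2.23365784 -0.77245413  7.25782881] [-0.19993732  0.45427865 -0.04799565] 0.011823850797129814
```

play_rows([
  [-1,0,0,0.002,0.14],
  [-1,0,0,0.002,0.28],
  [-1,0,0,0.002,0.42],
  [-1,0,0,0.002,0.56],
  [-1,0,0,0.002,0.7],
  [-1,0,0,0.002,0.84],
  [-1,0,0,0.002,0.98],
  [-1,0,0,0.002,1.1],
  [-1,0,0,0.002,1.2],
  [-1,0,0,0.002,1.2],
])

```text
clock: 4.9
tcp_pos: [0.5845, -0.1184, 0.1472]
orientation: [1.243, 1.187, -1.238]
contact_force: [5.7, 1.6, -8.7]
grip_width: 0.0112
```

Run:
```python
from h import *
o=r.get_obs();print(o["tcp_pos"],yaw(),o["contact_force"],o["moment"],o["grip_width"])
```

```text
[ 0.58446983 -0.11837038  0.14716632] -92.44641239672387 [ 5.68586584  1.60613766 -8.73191013] [ 0.14146501 -1.19877896  0.00166261] 0.01116026269985262
```

play_rows([
  [-1,0,0,0,0.06],
  [-1,0,0,0,0.12],
  [-1,0,0,0,0.15],
  [-1,0,0,0,0.15],
])

```text
clock: 5.3
tcp_pos: [0.5845, -0.1182, 0.1472]
orientation: [1.133, 1.255, -1.128]
contact_force: [5.1, 1.0, -9.0]
grip_width: 0.0113
```

Run:
```python
from h import *
o=r.get_obs();print(o["tcp_pos"],yaw(),o["contact_force"],o["moment"],o["grip_width"])
```

```text
[ 0.58446832 -0.11819169  0.14715233] -83.95620481635426 [ 5.08299144  1.00432871 -8.96884985] [ 0.25032221 -1.21304219  0.0598    ] 0.011345817097336394
```

Mz is just beginning to rise. I'll go a little further.

play_rows([
  [-1,0,0,0,0.05],
  [-1,0,0,0,0.08],
  [-1,0,0,0,0.08],
])

```text
clock: 5.6
tcp_pos: [0.5844, -0.1181, 0.1472]
orientation: [1.077, 1.288, -1.071]
contact_force: [5.9, 1.6, -8.4]
grip_width: 0.0115
```

Run:
```python
from h import *
o=r.get_obs();print(o["tcp_pos"],yaw(),o["contact_force"],o["moment"],o["grip_width"])
```

```text
[ 0.58443762 -0.11812708  0.14722525] -79.57449199316498 [ 5.89698112  1.59542766 -8.41017953] [ 0.40086453 -1.12404804 -1.16061434] 0.011525433140519334
```

The moment jumped to -1.16 N m, so the knob is at its stop. I'll release, lift and look.

play_rows([
  [-0.3,0,0,0,0],
  [0,0,0,0,0],
  [0,0,0,0,0],
  [0,0,0,0.04,0],
  [0.5,0,0,0.08,0],
  [1,0,0,0.103,0],
  [1,0,0,0.103,0],
])

```text
clock: 6.3
tcp_pos: [0.5851, -0.119, 0.2546]
orientation: [1.075, 1.284, -1.068]
contact_force: [-0.1, 0.0, 0.5]
grip_width: 0.0835
```

Run:
```python
from h import *
o=r.get_obs();f=r.grab_frame("wrist");y=yaw()
print(y,o["tcp_pos"],o["joints"],o["contact_force"])
for l,z in dict(elbow_top=.1,elbow_mouth=.1,tap_mid=.1,knob_grip=.152,zero_mark=.128).items():
  for p,cf in pp(f,l)[:2]: print(l,p.round(1),round(cf,2),at_z(f,p,z,o).round(4))
cv2.imwrite("pics/w2.png",f["pixels"])
```

```text
-79.44931355369549 [ 0.58514036 -0.11899637  0.25463278] [ 0.32281206  0.34859386 -0.28946458  1.72145107  0.11197493  1.07974323
 -1.38902587] [-0.10282326  0.0015589   0.48288295]
elbow_top [169.4 196.7] 0.81 [0.55  0.036 0.1  ]
elbow_top [316.  191.1] 0.41 [ 0.5843 -0.116   0.1   ]
elbow_mouth [188.7 239.6] 0.82 [0.5043 0.0128 0.1   ]
tap_mid [319.4 190.3] 0.72 [ 0.5858 -0.1193  0.1   ]
knob_grip [319.4 206.1] 0.77 [ 0.5844 -0.1196  0.152 ]
zero_mark [316.2 228. ] 0.95 [ 0.5547 -0.1219  0.128 ]
```

View pics/w2.png

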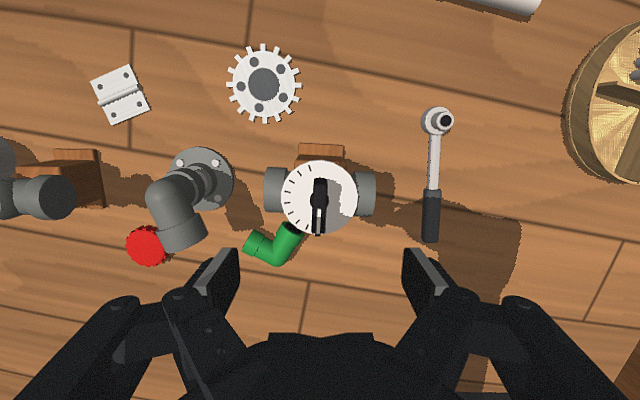

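The wrist view shows the knob's pointer over the zero mark at (317,232), beside the pin. The elbow is at (180,200) with its mouth towards (190,240). I'll move above the elbow.

play_rows([
  [1,-0.018,0.045,0,0.14],
  [1,-0.036,0.09,0,0.28],
  [1,-0.036,0.13,0,0.305],
  [1,-0.036,0.16,0,0.305],
  [1,-0.036,0.16,0,0.305],
  [1,-0.036,0.16,0,0.305],
])

```text
clock: 7.2
tcp_pos: [0.5465, 0.0415, 0.2493]
orientation: [0.84, 1.403, -0.842]
contact_force: [-0.3, -0.9, 0.2]
grip_width: 0.0855
```

```bash
cat > w.py <<'E'
from h import *
import sys
o=r.get_obs();f=r.grab_frame("wrist");y=yaw()
print(y,o["tcp_pos"],o["joints"][6])
for l,z in dict(elbow_top=.1,elbow_mouth=.1,tap_mid=.1).items():
  for p,cf in pp(f,l)[:2]: print(l,p.round(1),round(cf,2),at_z(f,p,z,o).round(4))
cv2.imwrite(sys.argv[1],f["pixels"])
E
python3 w.py pics/w3.png
```

```text
-62.00906792816907 [0.5464534  0.04154623 0.24929063] -1.3951749034299856
elbow_top [323.3 187.9] 0.76 [0.5509 0.0392 0.1   ]
elbow_top [491.9 248. ] 0.68 [ 0.5791 -0.1582  0.1   ]
elbow_mouth [322.3 239.3] 0.9 [0.5002 0.0132 0.1   ]
tap_mid [467.6 228.5] 0.78 [ 0.5849 -0.1195  0.1   ]
tap_mid [324.1 188. ] 0.36 [0.5512 0.0385 0.1   ]
```

View pics/w3.png

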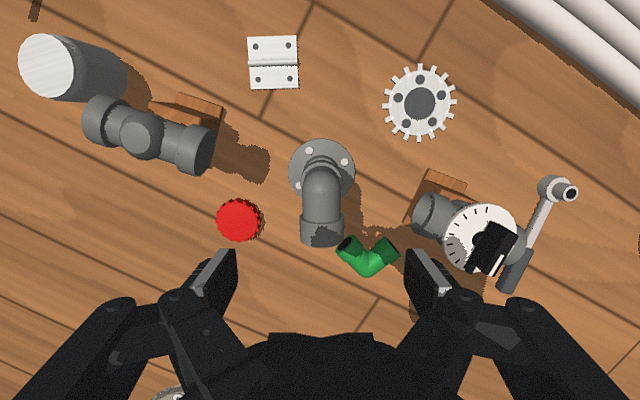

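The wrist view has the elbow at (322,190) with its mouth straight down at (322,240), so the jaws are square to it. The loose green elbow is low and clear. I'll lower and pinch.

play_rows([
  [1,0.004,-0.0015,-0.05,0],
  [1,0.004,-0.0015,-0.1,0],
  [1,0.004,-0.0015,-0.14,0],
  [1,0.004,-0.0015,-0.157,0],
  [1,0.004,-0.0015,-0.157,0],
  [-1,0.004,-0.0015,-0.157,0],
  [-1,0.004,-0.0015,-0.157,0],
  [-1,0.004,-0.0015,-0.157,0],
  [-1,0.004,-0.0015,-0.157,0],
  [-1,0.004,-0.0015,-0.157,0],
], force=40)

```text
clock: 8.4
tcp_pos: [0.5506, 0.0429, 0.0951]
orientation: [0.843, 1.403, -0.838]
contact_force: [-6.3, 6.2, 10.2]
grip_width: 0.0388
```

```bash
cat > s.py <<'E'
from h import *
o=r.get_obs();print(o["tcp_pos"],yaw(),o["contact_force"],o["moment"],o["grip_width"],o["joints"][6])
E
python3 s.py
```

```text
[0.55063882 0.04288533 0.09508063] -61.87820706878652 [-6.2571973   6.16108912 10.17580793] [ 1.5319368   1.39088492 -0.17123176] 0.03875936088477002 -1.4955655651432265
```

play_rows([
  [-1,0,0.002,0,0.13],
  [-1,0,0.002,0,0.27],
  [-1,0,0.002,0,0.41],
  [-1,0,0.002,0,0.55],
  [-1,0,0.002,0,0.69],
  [-1,0,0.002,0,0.83],
  [-1,0,0.002,0,0.97],
  [-1,0,0.002,0,1.11],
  [-1,0,0.002,0,1.23],
  [-1,0,0.002,0,1.29],
])

```text
clock: 9.4
tcp_pos: [0.5476, 0.0444, 0.095]
orientation: [-0.167, 1.569, 0.169]
contact_force: [-16.6, 5.0, 20.9]
grip_width: 0.0387
```

play_rows([
  [-1,0,0,0,0],
  [-1,0,0,0,0],
])

```text
clock: 9.6
tcp_pos: [0.5476, 0.0444, 0.095]
orientation: [-0.165, 1.569, 0.166]
contact_force: [-16.3, 5.4, 19.8]
grip_width: 0.0385
```

```bash
python3 s.py
```

```text
[0.5476275  0.0444196  0.09500154] 12.086572584149943 [-16.28727244   5.36161136  19.83244855] [1.02567456 3.44643629 0.07323253] 0.03854178736060196 -0.3940577122992143
```

play_rows([
  [0.3,0,0,0,0],
  [1,0,0,0,0],
  [1,0,0,0,0],
  [1,0,0,0,0],
  [1,0,0,0.05,0],
  [1,0,0,0.1,0],
  [1,0,0,0.15,0],
  [1,0,0,0.15,0],
  [1,0,0,0.15,0],
])

```text
clock: 10.5
tcp_pos: [0.5517, 0.0415, 0.2444]
orientation: [-0.163, 1.562, 0.162]
contact_force: [-0.3, -0.6, -0.2]
grip_width: 0.0852
```

```bash
python3 w.py pics/w4.png
```

```text
11.89752112086944 [0.55167862 0.04145577 0.24436141] -0.24531861816633554
elbow_top [317.7 190.7] 0.78 [0.5502 0.0411 0.1   ]
elbow_mouth [314.3 236.4] 0.72 [ 0.5568 -0.0084  0.1   ]
tap_mid [319.  325.8] 0.67 [ 0.5852 -0.1195  0.1   ]
```

View pics/w4.png

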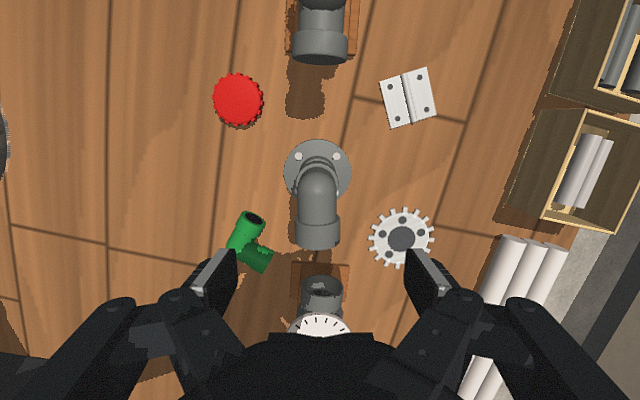

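The wrist view shows the elbow mouth at (318,240) pointing down the picture at the tap at (322,300). I'll back off and check with the top camera.

play_rows([
  [1,0,0,0.05,0],
  [1,-0.05,0,0.08,0],
  [1,-0.1,0.02,0.08,0],
  [1,-0.1,0.07,0.08,0],
  [1,-0.1,0.12,0.08,0],
  [1,-0.1,0.17,0.08,0],
  [1,-0.1,0.22,0.08,0],
  [1,-0.1,0.25,0.08,0],
  [1,-0.1,0.25,0.08,0],
])

```text
clock: 11.6
tcp_pos: [0.4485, 0.2971, 0.3221]
orientation: [-0.167, 1.567, 0.173]
contact_force: [0.1, 1.4, 1.1]
grip_width: 0.0854
```

Run:
```python
from h import *
f=r.grab_frame("top")
ang=lambda d: np.degrees(np.arctan2(d[1],d[0]))
for l,z in dict(elbow_top=.1,elbow_mouth=.1,tap_mid=.1,knob_grip=.152,zero_mark=.128).items():
  for p,cf in pp(f,l)[:1]: print(l,p.round(1),round(cf,2),at_z(f,p,z).round(4))
z=f["z_map"];v,u=np.nonzero(z>0)
P=cv2.undistortPoints(np.stack([u,v],1).astype(float)[:,None],K(f),np.array(f["D"],float))[:,0]
W=(np.c_[P,np.ones(len(P))]*z[v,u][:,None]-np.array(f["t"]))@np.array(f["R"])
t=W[(np.linalg.norm(W[:,:2]-(.553,.02),axis=1)<.06)&(W[:,2]>.108)&(W[:,2]<.14)]
m=t[:,:2].mean(0);d=np.linalg.svd(t[:,:2]-m,full_matrices=0)[2][0]
print("elbow",m,cv2.minAreaRect(t[:,:2].astype(np.float32)),ang(d),ang(-d))
for tap in ((.584,-.1185),(.582,-.1165)): print("to tap from tube mean",ang(np.array(tap)-m))
c=f["pixels"][140:240,270:450]
cv2.imwrite("pics/t2.png",cv2.resize(c,None,fx=4.4,fy=4.4,interpolation=cv2.INTER_CUBIC))
```

```text
elbow_top [299. 203.] 0.91 [0.5486 0.0426 0.1   ]
elbow_mouth [334.2 198. ] 0.83 [ 0.5571 -0.0123  0.1   ]
tap_mid [403.  180.9] 0.66 [ 0.5856 -0.121   0.1   ]
knob_grip [405.8 174.4] 0.59 [ 0.5851 -0.1157  0.152 ]
zero_mark [406.2 196.4] 0.94 [ 0.5563 -0.1202  0.128 ]
elbow [0.55094315 0.02038393] ((0.551724910736084, 0.024396194145083427), (0.04571664333343506, 0.07346830517053604), 12.303105354309082) 102.1867736693085 -77.8132263306915
to tap from tube mean -76.61169923697229
to tap from tube mean -77.21688283264552
```

View pics/t2.png

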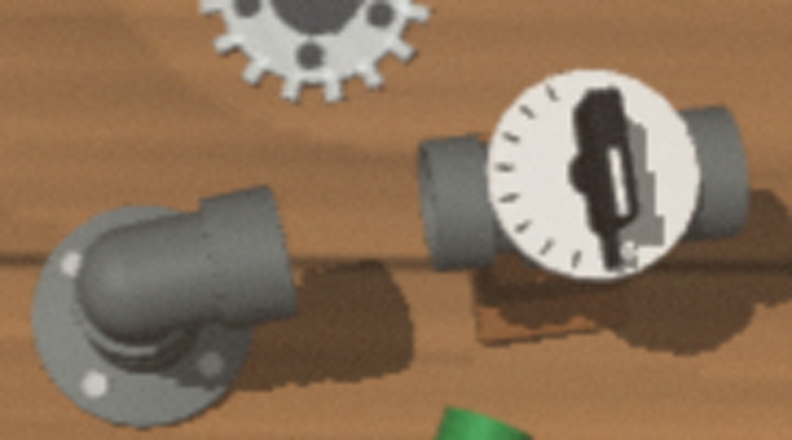

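The top view shows the mouth aimed at the tap (about -77.8° against a bearing of about -77°). The knob's pointer is over the zero mark, against the pin. I'll hand in.

```bash
python3 -c "
from bench import r
o=r.get_obs();print(o['contact_force'],abs(o['qvel']).max(),o['clock']);print(r.hand_in())"
```

```text
[-0.36032219 -0.62910128 -0.03555336] 0.005216812928623831 11.9
the job is handed in; nothing more can be done
None
```

The knob is back at its zero stop and the elbow's mouth now faces the middle of the tap. I handed the job in at about 12 s; no verdict is reported.

- **Knob:** I pinched it and turned it anticlockwise about 1.4 rad, until the wrist moment rose to about 1.2 N m against the stop. The wrist and top pictures both show its pointer over the zero mark, beside the stop pin.
- **Elbow:** I turned it 1.29 rad anticlockwise about the pipe. In the top camera's depth picture its mouth points at -77.8°, and the bearing to the tap is -76.6° to -77.2°. That puts the line about 2–4 mm off the tap's middle, against the 22 mm allowed.
- **Clearance:** the arm stood clear with the gripper open, and the force reading was near zero.
- **Disagreements:** the position estimates from the different cameras differed by a few mm, up to about 10 mm for the elbow's axis. While turning the elbow, the wrist force reading reached about 26 N, well under the limits.

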